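# Slide a test cartridge along the rail into the reader's corner pocket

### The arm

A 6-joint arm with a two-finger parallel gripper is mounted at the origin on the work surface. World frame = base frame: x ahead of the robot, y to its left, z up, the work surface at z = 0. Lengths are in m, angles in degrees, forces in N, time in s.
With the tool pointing down it reaches from about 0.4 to 0.825 m from the base axis. Payload 7 kg.
Tool frame: the origin (TCP) lies at the very end of the fingers, on their centre line; the grasp point (between the pads) lies behind it (r.grasp_offset is the z of the grasp point in the tool frame, in m); z points along the fingers, y is the direction in which the jaws open and shut (so a half turn about z gives the same grasp; the last joint's range is limited). The gripper opens to 88 mm and grips with 3 to 60 N. Pads are 19 mm wide; open, the fingers measure 130 mm over their backs; the gripper's body (78 mm by 193 mm) begins 47 mm behind the grasp point.
Start: joints at [-59.983, 20.546, 0.682, 0, -70.136, -16.507], TCP at [0.158, -0.656, 0.227] pointing down, gripper open.
Joint ranges: [-176.03, 176.03], [-82.01, 121.73], [-58.28, 71.71], [-173.87, 95.51], [-174.79, -0.11], [-173.66, 173.66]. Speed limits (degrees/s): [136.94, 136.94, 172.46, 180, 180, 180].

### API

Orientations are given as [roll, pitch, yaw] about the fixed x, y, z axes, in that order (R = Rz(yaw) Ry(pitch) Rx(roll)).
In Python, from plant import r gives the robot as it stands. The module is installed in compiled form; this text tells all that it offers.
- The arm moves only by the tool servo_tool, never from a script. Its argument "targets" is a list of rows, each an object of numbers: "dx", "dy", "dz": the shift along the world's x, y, z in cm; "spin": the turn about the world's z in rad; "grip": the opening in per cent of the stroke, from 0 (shut) to 100 (fully open). A call has exactly 10 rows; each row is the pose to reach, as a shift and turn from the pose commanded when the call began; what a row does not reach only later rows make up. A row lasts 1/12 s, in which the tool goes at most 41.7 mm and 7.16 degrees, less where a joint would pass 70% of its speed; a pose out of reach is approached as far as the arm can. A call with a gripper value outside its range is refused whole. The fingers move at their own pace and stop on an object; "squeeze" is the grip in N (left out, the last holds). Time passes only in rows, so rows that repeat a pose let the fingers close, or fill a call up. It gives the time, the measured TCP pose, the force and the opening at its end, in the units of the state.
- r.get_state(): the state, without advancing time (a new reading comes with each control period).
- r.capture(name): name is "scene" or "side" or "wrist"; returns the picture (480x640x3 uint8, blue, green, red); there is no depth.
- r.get_calibration(name): a dict with "K" (3x3 intrinsics, pixels), "k1" (the pictures are not rectified: a ray, as slopes to the right and down, at radius r is drawn at 1 + k1 r^2 times it, then the intrinsics apply), "extrinsics" (4x4, takes a point from camera to world coordinates). Camera axes: x right, y down, z forward; pixel columns grow to the right and rows downward; lengths in m; the calibration is good to about 2 mm. A picture is of the moment at which its call begins: read the wrist's pose just before it. get_calibration takes no time and is no camera call; for the wrist camera it gives the pose at the moment of the call.
- r.close_job(): hands the job in, once; it reports no verdict.
Trained networks look in the newest picture that a camera, given by its name, has taken for a name from the list of things; names that differ only in an ending like _2 or _b are one class to them, and where a whole thing is asked for, a point or a joint stands for the part that bears it (a point fixed in the world has none). Each returns a list of dicts, best first, with "p" (0 to 1); they miss things now and then, are a little off and sometimes report something else, mostly with a low value. They report only what shows in the picture. A call takes as long as a camera call.
- r.cut_out(name, camera): "mask" (480x640 bool, what is visible of it) and "extent" ([left, top, right, bottom] in pixels, round what is visible of it).
The state is a dict: "time_s": time; "joints": joint angles; "qd": joint speeds; "joint_torque": joint torques, N m; "tcp_pos": TCP position; "eef_rot": TCP orientation; "contact_force": force on the tool from outside, world axes, zero at the start; "moment": the same for the moment, N m; "gripper_width": finger opening in m.
Only numpy, scipy, OpenCV 4.12 (cv2) and the standard library are available. Lean on these libraries where they do the work, as an engineer would, in place of code of your own. Each camera call takes 0.05 s, during which the arm holds its last target. There are 200 camera calls.

### The job

A white test cartridge lies loose on the loading deck of the cartridge reader. Push it with the fingertips square against the long rail first, near where it lies, then slide it along the rail, without letting it come away, into the corner pocket behind the low guide bar until it sits against both the rail and the end stop. Only push it: do not pick it up, and leave everything else where it stands.

Things in the scene. Friction and masses are not known exactly. Their poses are not given: they have to be found in the camera images.
- deck: fixed loading deck of the reader: a flat grey plate, its top 10 mm above the bench, x = -80 to +70 mm, y = -188 to +188 mm in its frame. Origin on the bench under the deck's middle, y along the rail, x towards the rail (roughly away from the robot), z up. At each end an end stop stands 12 mm above the deck top, inner faces at y = +170 and -170 mm, from x = -14 mm to the rail.
- rail_mid (a point): foot of the rail's inner face, half-way along: deck frame x = +50, y = 0, on the deck top (10 mm above the bench). The straight aluminium rail runs along the whole far side of the deck, 14 mm thick, 12 mm above the deck top; a flat grey housing, 24 mm above the bench, lies behind it out to deck x = +127 mm.
- pocket (a point): where the cartridge's centre (half-way up) is when fully home in the corner pocket, touching rail and end stop: deck frame x = +32 mm, y = +138 or -138 mm (the end varies), 16 mm above the bench; axes as the deck's. The pocket lies between rail, end stop and guide bar. The home cartridge sticks out past the guide bar's end towards the deck's middle by about 8 mm.
- guide: fixed low aluminium guide bar parallel to the rail, 8 mm high and 8 mm thick; its inner face is 40 mm from the rail's (the cartridge is 36 mm wide) and its two ends bend away from the rail as a lead-in. Origin on the deck top straight below the pocket point; the bar lies 22 to 35 mm from it on the -x side and reaches 25 mm either way along the rail.
- check_block: fixed grey block with a round lens, 36 x 60 x 20 mm tall, filling the corner of the deck at the other end of the rail from the pocket; origin under its centre on the deck top (deck frame x = +32 mm, y = 138 mm towards that end)
- cartridge: the loose white plastic cartridge, a flat block 36 mm (own x) x 64 mm (own y) x 12 mm tall, about 50 g, with a round well and a small window on its top; origin at the centre of its underside. It starts flat in the middle of the deck, 2 to 6 cm off the rail, its long side up to 0.45 rad from parallel to the rail.
- cartridge_mid (a point): centre of the cartridge, 6 mm above its underside
- vial_a: small amber vial with a white cap, 20 mm across, 31 mm tall, standing on a near corner of the deck; origin under its centre
- vial_b: small amber vial with a black cap, 21 mm across, 31 mm tall, standing on the other near corner of the deck; origin under its centre
- dish: closed clear petri dish, 60 mm across, 14 mm tall, on the bench; origin under its centre
- reagent: white reagent bottle, 44 mm across, 75 mm tall, on the bench; origin under its centre
- tip_box: pipette-tip box, 85 x 120 x 60 mm tall, on the bench; origin under its centre
- clamp: green plastic U-shaped tube holder, 30 x 50 x 28 mm tall, on the bench; origin under its centre
- weight: steel weight, 24 mm across, 25 mm tall, on the bench behind the reader; origin under its centre

How it is judged:
By the outcome, as a careful person would: the job done as asked, in the order asked, and still so for the second after the job is handed in, with the robot touching nothing.
It also fails if it takes over 45 s, if anything falls off the work surface, if the arm or the gripper's body presses on something with over 40 N, if the wrist force passes 120 N, or if a joint passes its speed limit or range.

## Working session

There is one attempt and no reset: what is moved stays moved. The work goes in short steps, Python scripts to look and compute and a tool call to move; the robot and the scene stay as the last step left them, time stands still between calls to the robot, and variables do not carry over. Pictures are saved under pics/ and viewed, about 8 in all and at most 12, crops included, and the job is handed in when it is done.

Besides the shell and the picture viewer there is one more tool, called after ">>>" as a command line: name --argument value ..., lists and objects as JSON in quotes. servo_tool: Moves the arm, as the interface text tells. Its arguments: {"type":"object","properties":{"targets":{"type":"array"},"squeeze":{"type":"number"}},"required":["targets"]}

```bash
mkdir -p pics; cat > h.py <<'E'
import numpy as np, cv2
from plant import r
def ray(cal,uv):
    K=cal["K"];k=cal["k1"];K=np.array(K)
    d=np.array([(uv[0]-K[0,2])/K[0,0],(uv[1]-K[1,2])/K[1,1]])
    s=d.copy()
    for _ in range(20): s=d/(1+k*(s@s))
    E=np.array(cal["extrinsics"]); return E[:3,3],E[:3,:3]@np.array([s[0],s[1],1])
def onz(cal,uv,z):
    o,d=ray(cal,uv); return o+d*(z-o[2])/d[2]
def proj(cal,P):
    E=np.array(cal["extrinsics"]);K=np.array(cal["K"]);c=E[:3,:3].T@(np.array(P)-E[:3,3])
    s=c[:2]/c[2]; s=s*(1+cal["k1"]*(s@s)); return K[0,0]*s[0]+K[0,2],K[1,1]*s[1]+K[1,2]
E
python3 - <<'E'
from h import *
for n in ["scene","side"]:
    im=r.capture(n); cv2.imwrite(f"pics/{n}.png",im); c=r.get_calibration(n)
    print(n,np.round(np.array(c["extrinsics"]),3).tolist(),np.array(c["K"]).tolist(),c["k1"])
    for o in ["cartridge","deck","guide","check_block","vial_a"]:
        for q in r.cut_out(o,n)[:2]:
            m=q["mask"].astype(np.uint8); z={"cartridge":.022,"deck":.01,"guide":.018,"check_block":.03}.get(o,.03)
            ct=max(cv2.findContours(m,0,1)[0],key=cv2.contourArea); b=cv2.boxPoints(cv2.minAreaRect(ct))
            ys,xs=np.nonzero(m)
            print(o,round(q["p"],2),q["extent"],m.sum(),np.round(onz(c,(xs.mean(),ys.mean()),z),3))
print(r.get_state())
E
```

```text
scene [[0.317, 0.683, -0.658, 1.219], [0.948, -0.236, 0.212, -0.229], [-0.011, -0.691, -0.722, 0.754], [0.0, 0.0, 0.0, 1.0]] [[476.79367604567466, 0.0, 317.48341907450293], [0.0, 476.79367604567466, 228.2414542344801], [0.0, 0.0, 1.0]] -0.12460553471434278
cartridge 0.66 [281.1, 204.8, 314.6, 229.3] 460 [ 0.504 -0.043  0.022]
deck 0.81 [209.7, 185.1, 408.1, 298.0] 11824 [ 0.565 -0.052  0.01 ]
deck 0.49 [444.0, 151.0, 464.5, 166.0] 227 [0.428 0.388 0.01 ]
guide 0.61 [229.4, 238.8, 250.6, 252.8] 119 [ 0.542 -0.18   0.018]
check_block 0.93 [347.3, 204.8, 384.9, 224.8] 409 [0.552 0.095 0.03 ]
vial_a 0.24 [401.5, 285.8, 418.3, 298.9] 159 [0.769 0.096 0.03 ]
side [[-0.984, -0.129, 0.124, 0.415], [-0.179, 0.685, -0.706, 0.809], [0.006, -0.717, -0.697, 0.836], [0.0, 0.0, 0.0, 1.0]] [[558.0965250577032, 0.0, 327.2300006298869], [0.0, 558.0965250577032, 240.9426004207647], [0.0, 0.0, 1.0]] 0.004869533906557424
cartridge 0.65 [348.8, 226.9, 368.2, 249.6] 427 [ 0.495 -0.036  0.022]
deck 0.92 [270.3, 178.4, 389.3, 314.1] 11681 [ 0.548 -0.016  0.01 ]
guide 0.46 [346.8, 189.3, 353.0, 202.1] 58 [ 0.
[... 190 characters left out ...]
1.2] 109 [ 0.486 -0.211  0.03 ]
{'time_s': 0.6, 'joints': array([-5.99858591e+01,  2.05422318e+01,  6.82421151e-01, -1.50604297e-03,
       -7.01350376e+01, -1.65072133e+01]), 'qd': array([ 0.00205817, -0.05954882,  0.01114131,  0.00120716,  0.1224714 ,
       -0.06452505]), 'joint_torque': array([ 4.63196138e-04, -5.81991792e+01,  2.93180627e+01,  6.99981093e+00,
        1.24221272e-02, -3.42044643e-05]), 'tcp_pos': array([ 0.15764665, -0.65631386,  0.22660665]), 'eef_rot': array([-1.79995463e+02,  2.82187572e-03, -1.66493584e+02]), 'contact_force': array([ 0.08043604, -0.03338494, -0.77851441]), 'moment': array([ 0.03364598,  0.01455865, -0.0128695 ]), 'gripper_width': 0.08768073550363542}
```

View pics/scene.png

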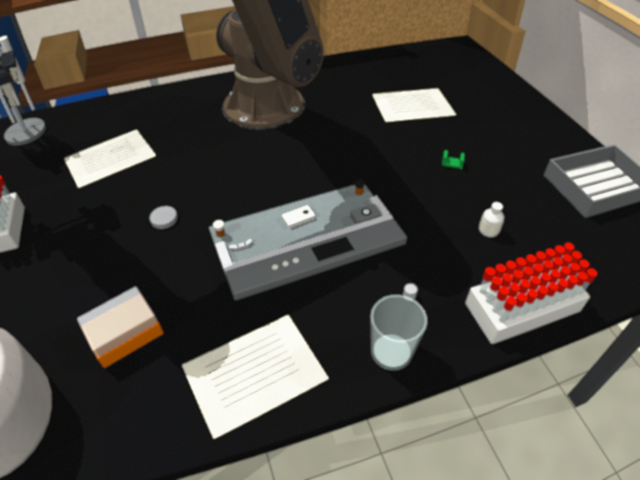

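View pics/side.png

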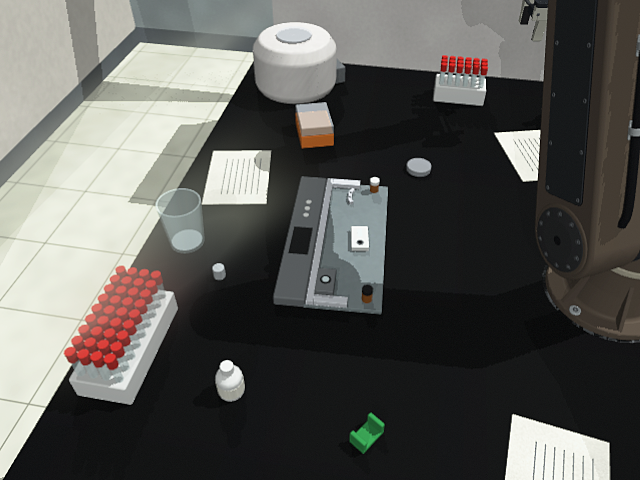

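The scene shows the deck with the pocket and guide at its left end (240,243), i.e. towards world −y. The cartridge is near (298,216), the check block near (366,213) and the vials at both near corners. The side view agrees, with the cartridge at (360,238). Next I'll go above and look with the wrist camera.

```bash
python3 - <<'E'
from h import *
s=r.get_state(); c=r.get_calibration("wrist"); E=np.array(c["extrinsics"])
print(np.round(E,3).tolist(),c["K"][0][0],c["k1"],r.grasp_offset)
y=np.radians(s["eef_rot"][2]);print((E[:3,3]-s["tcp_pos"]))
E
```

```text
[[-0.234, 0.94, 0.246, 0.093], [0.972, 0.227, 0.058, -0.672], [-0.001, 0.253, -0.967, 0.385], [0.0, 0.0, 0.0, 1.0]] 406.03707718476124 -0.017876794496661044 -0.0188
[-0.06423927 -0.01586559  0.15801162]
```

>>> servo_tool --targets '[{"dx": 2,"dy": 3.6,"dz": 1,"spin": 0},{"dx": 4,"dy": 7.2,"dz": 2,"spin": 0},{"dx": 6,"dy": 10.8,"dz": 3,"spin": 0},{"dx": 8,"dy": 14.4,"dz": 4,"spin": 0},{"dx": 10,"dy": 18,"dz": 5,"spin": 0.05},{"dx": 12,"dy": 21.6,"dz": 6,"spin": 0.1},{"dx": 14,"dy": 25.2,"dz": 7,"spin": 0.15},{"dx": 16,"dy": 28.8,"dz": 8,"spin": 0.2},{"dx": 18,"dy": 32.4,"dz": 8,"spin": 0.23},{"dx": 20,"dy": 36,"dz": 8,"spin": 0.23}]' --squeeze 10

```text
validation failed for argument at $.ta...
```

>>> servo_tool --targets '[{"dx": 2,"dy": 3.6,"dz": 0,"spin": 0,"grip": 100},{"dx": 4,"dy": 7.2,"dz": 0,"spin": -0.02,"grip": 100},{"dx": 6,"dy": 10.8,"dz": 0,"spin": -0.05,"grip": 100},{"dx": 8,"dy": 14.4,"dz": 0,"spin": -0.08,"grip": 100},{"dx": 10,"dy": 18,"dz": 0,"spin": -0.11,"grip": 100},{"dx": 12,"dy": 21.6,"dz": 0,"spin": -0.14,"grip": 100},{"dx": 14,"dy": 25.2,"dz": 0,"spin": -0.17,"grip": 100},{"dx": 16,"dy": 28.8,"dz": 0,"spin": -0.2,"grip": 100},{"dx": 18,"dy": 32.4,"dz": 0,"spin": -0.23,"grip": 100},{"dx": 20,"dy": 36,"dz": 0,"spin": -0.23,"grip": 100}]' --squeeze 10

```text
time_s: 1.43
tcp_pos: [0.3582, -0.2945, 0.227]
eef_rot: [-180.0, 0.1, -179.8]
contact_force: [0.9, -0.2, -0.3]
gripper_width: 0.0873
```

>>> servo_tool --targets '[{"dx": 2,"dy": 3.6,"dz": 0,"spin": 0,"grip": 60},{"dx": 4,"dy": 7.2,"dz": 0,"spin": 0,"grip": 23},{"dx": 6,"dy": 10.8,"dz": 0,"spin": 0,"grip": 23},{"dx": 8,"dy": 14.4,"dz": 0,"spin": 0,"grip": 23},{"dx": 10,"dy": 18,"dz": 0,"spin": 0,"grip": 23},{"dx": 12,"dy": 21.6,"dz": 0,"spin": 0,"grip": 23},{"dx": 13,"dy": 24,"dz": 0,"spin": 0,"grip": 23},{"dx": 13,"dy": 25,"dz": 0,"spin": 0,"grip": 23},{"dx": 13,"dy": 25,"dz": 0,"spin": 0,"grip": 23},{"dx": 13,"dy": 25,"dz": 0,"spin": 0,"grip": 23}]'

```text
time_s: 2.27
tcp_pos: [0.4874, -0.0461, 0.2265]
eef_rot: [-180.0, -0.0, -179.6]
contact_force: [0.4, -0.5, 0.7]
gripper_width: 0.0266
```

```bash
cat > look.py <<'E'
import sys
from h import *
tag=sys.argv[1]
s=r.get_state(); c=r.get_calibration("wrist"); im=r.capture("wrist"); cv2.imwrite(f"pics/{tag}.png",im)
print(s["time_s"],s["tcp_pos"],s["eef_rot"],s["contact_force"],s["gripper_width"])
np.save(f"{tag}.npy",{k:np.array(v) for k,v in c.items()},allow_pickle=True)
for o,z in [("cartridge",.022),("guide",.018),("check_block",.03),("deck",.01)]:
    for q in r.cut_out(o,"wrist")[:1]:
        m=q["mask"].astype(np.uint8)
        ct=max(cv2.findContours(m,0,1)[0],key=cv2.contourArea).reshape(-1,2)
        P=np.array([onz(c,p,z)[:2] for p in ct]).astype(np.float32)
        R=cv2.minAreaRect(P*1000); print(o,round(q["p"],2),q["extent"],np.round(R[0],1),np.round(R[1],1),round(R[2],1),np.round(cv2.boxPoints(R),1).tolist())
E
python3 look.py w1
```

```text
2.2667 [ 0.48740549 -0.04605701  0.22654443] [-1.79995005e+02 -1.45471530e-02 -1.79582521e+02] [ 0.36480682 -0.48257188  0.7253569 ] 0.02655637032862525
cartridge 0.87 [283.7, 197.0, 353.1, 245.7] [498.3 -41.2] [38.5 64.5] 10.2 [[473.70001220703125, -12.899999618530273], [485.1000061035156, -76.4000015258789], [523.0, -69.5999984741211], [511.6000061035156, -6.099999904632568]]
guide 0.97 [146.3, 249.7, 203.2, 266.7] [ 537.3 -178. ] [14.5 52.1] 3.2 [[528.5999755859375, -152.3000030517578], [531.5999755859375, -204.39999389648438], [546.0, -203.60000610351562], [543.0999755859375, -151.5]]
check_block 0.86 [433.0, 252.2, 504.8, 267.9] [530.1  93.8] [15.3 64.7] 0.4 [[522.2000122070312, 126.0999984741211], [522.7000122070312, 61.400001525878906], [538.0, 61.5], [537.5, 126.19999694824219]]
deck 0.85 [111.7, 148.3, 521.6, 370.7] [517.5 -42.8] [145.9 389.5] 4.1 [[430.8999938964844, 146.3000030517578], [458.6000061035156, -242.1999969482422], [604.0999755859375, -231.8000030517578], [576.4000244140625, 156.6999969482422]]
```

View pics/w1.png

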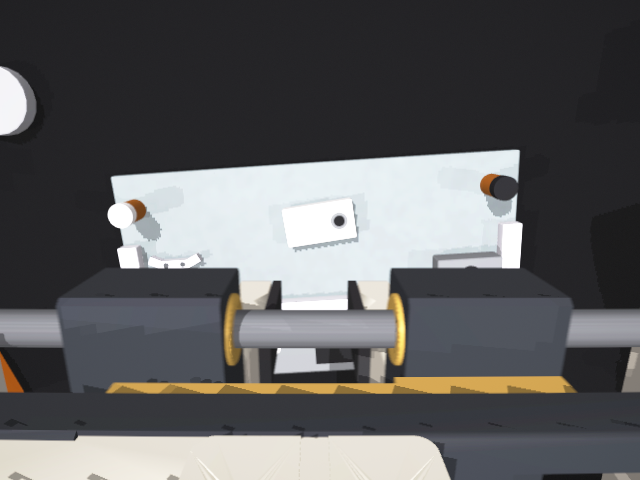

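The wrist view looks back with image up = −x. It shows the deck's near edge running from (113,177) to (518,150), the cartridge at (320,222) with its well on the +y side, and the guide at (175,258). The gripper hides the rail.

```bash
cat > fr.py <<'E'
from h import *
def fit(cal,pairs):
    # pairs: (pixel, deck xyz) -> least squares deck pose (x,y,yaw)
    from scipy.optimize import least_squares
    def f(p):
        C,S=np.cos(p[2]),np.sin(p[2])
        return np.concatenate([1000*(onz(cal,u,d[2])[:2]-np.array([p[0]+C*d[0]-S*d[1],p[1]+S*d[0]+C*d[1]])) for u,d in pairs])
    s=least_squares(f,[.52,-.04,.07],loss="soft_l1"); return s.x,f(s.x).reshape(-1,2)
E
python3 - <<'E'
from fr import *
c=np.load("w1.npy",allow_pickle=True).item(); im=cv2.imread("pics/w1.png")
x,e=fit(c,[((113,177.5),(-.08,-.188,.01)),((518.5,150),(-.08,.188,.01)),((119,248),(-.014,-.184,.022)),((146.5,257.5),(.010-.013,-.138-.025,.018))][:2])
print(x*[1000,1000,57.3],np.round(e,1))
C,S=np.cos(x[2]),np.sin(x[2])
def d2w(a,b): return np.array([x[0]+C*a-S*b,x[1]+S*a+C*b])
def w2d(P): q=np.array(P)[:2]-x[:2]; return np.array([C*q[0]+S*q[1],-S*q[0]+C*q[1]])
for u,z in [((283,208),.022),((352,199),.022),((357,235),.022),((289,246),.022),((500,223),.022),((520,223),.022),((119,247),.022),((139,245),.022),((433,256),.03),((149,258),.018),((199,255),.018)]: print(u,np.round(1000*w2d(onz(c,u,z)),1))
cv2.imwrite("pics/w1c.png",cv2.resize(im[140:300,90:540],(800,284),interpolation=cv2.INTER_CUBIC))
E
```

```text
[526.38241818 -41.02617474   4.24597046] [[-0.1  2.5]
 [ 0.1 -2.5]]
(283, 208) [-43.1 -30.5]
(352, 199) [-47.2  32.1]
(357, 235) [-13.6  35.3]
(289, 246) [ -7.2 -28. ]
(500, 223) [-16.3 166.5]
(520, 223) [-15.1 184.9]
(119, 247) [ -16.7 -186.1]
(139, 245) [ -17.4 -167.1]
(433, 256) [  8.7 103. ]
(149, 258) [  -3.1 -161.7]
(199, 255) [  -3.  -113.8]
```

View pics/w1c.png

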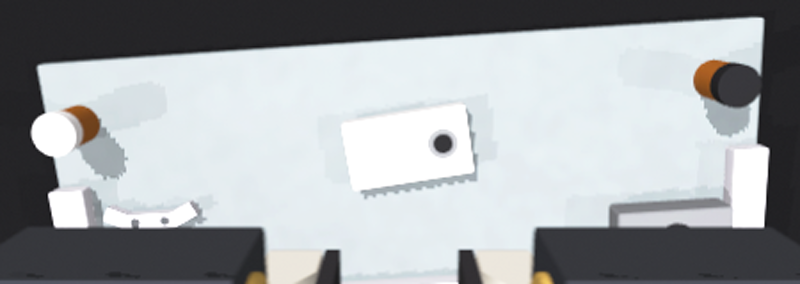

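Deck origin is ≈(526,−41) mm with yaw 4.2°. The cartridge is at deck (−28,+2), about +5° off parallel. I'll descend on its near side with both fingertips set along the rail direction.

>>> servo_tool --targets '[{"dx": -1.5,"dy": 0.1,"dz": -3,"spin": 0.03,"grip": 20},{"dx": -2.9,"dy": 0.2,"dz": -6,"spin": 0.066,"grip": 20},{"dx": -2.9,"dy": 0.2,"dz": -9.5,"spin": 0.066,"grip": 20},{"dx": -2.9,"dy": 0.2,"dz": -13,"spin": 0.066,"grip": 20},{"dx": -2.9,"dy": 0.2,"dz": -16,"spin": 0.066,"grip": 20},{"dx": -2.9,"dy": 0.2,"dz": -18.5,"spin": 0.066,"grip": 20},{"dx": -2.9,"dy": 0.2,"dz": -20,"spin": 0.066,"grip": 20},{"dx": -2.9,"dy": 0.2,"dz": -20.8,"spin": 0.066,"grip": 20},{"dx": -2.9,"dy": 0.2,"dz": -21.2,"spin": 0.066,"grip": 20},{"dx": -2.9,"dy": 0.2,"dz": -21.2,"spin": 0.066,"grip": 20}]'

```text
time_s: 3.35
tcp_pos: [0.4586, -0.0447, 0.0144]
eef_rot: [-180.0, -0.0, -175.9]
contact_force: [0.2, 0.7, 0.8]
gripper_width: 0.0178
```

```bash
python3 look.py w2 | cut -c1-150; python3 -c "
import cv2;from h import *
im=r.capture('side');cv2.imwrite('pics/s2.png',cv2.resize(im[160:330,250:410],(640,680))[:600])"
```

```text
3.35 [ 0.45864398 -0.04469995  0.01435244] [-1.79986049e+02 -3.56885301e-02 -1.75919682e+02] [0.2162053  0.66978906 0.82988632] 0.017818670520672215
cartridge 0.61 [288.7, 347.9, 340.6, 382.6] [485.6 -42.7] [16.5 22.8] 4.2 [[476.6000061035156, -32.0], [478.20001220703125, -54.70000076293945], [494.
check_block 0.77 [533.0, 473.9, 604.4, 479.0] [527.3  70.1] [ 2.7 30.3] 3.2 [[525.0999755859375, 85.0999984741211], [526.7999877929688, 54.79999923706
deck 0.59 [0.0, 256.6, 638.8, 478.8] [453.7 -43.2] [ 23.4 279.6] 4.2 [[431.79998779296875, 95.4000015258789], [452.3999938964844, -183.39999389648438]
```

View pics/w2.png

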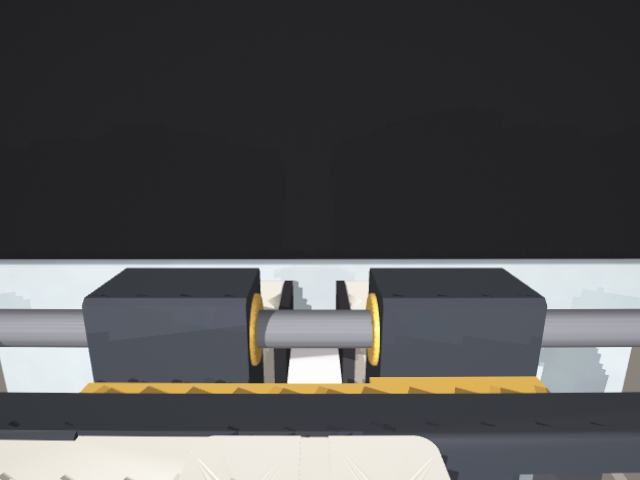

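The deck edge is level in the picture (rows 260–261), so the tool is parallel to the rail, and the cartridge shows between the fingers below them. Now I'll push toward the rail.

>>> servo_tool --targets '[{"dx": 0.6,"dy": 0.04,"dz": 0,"spin": 0,"grip": 20},{"dx": 1.2,"dy": 0.09,"dz": 0,"spin": 0,"grip": 20},{"dx": 1.7,"dy": 0.13,"dz": 0,"spin": 0,"grip": 20},{"dx": 2.2,"dy": 0.16,"dz": 0,"spin": 0,"grip": 20},{"dx": 2.8,"dy": 0.21,"dz": 0,"spin": 0,"grip": 20},{"dx": 3.4,"dy": 0.25,"dz": 0,"spin": 0,"grip": 20},{"dx": 4.0,"dy": 0.3,"dz": 0,"spin": 0,"grip": 20},{"dx": 4.6,"dy": 0.34,"dz": 0,"spin": 0,"grip": 20},{"dx": 5.2,"dy": 0.39,"dz": 0,"spin": 0,"grip": 20},{"dx": 5.7,"dy": 0.42,"dz": 0,"spin": 0,"grip": 20}]'

```text
time_s: 4.48
tcp_pos: [0.5166, -0.04, 0.0145]
eef_rot: [180.0, 0.0, -175.9]
contact_force: [0.4, 0.1, 0.1]
gripper_width: 0.0178
```

```bash
python3 -c "
import cv2;from h import *
print(r.get_state()['contact_force'])
im=r.capture('side');cv2.imwrite('pics/s3.png',cv2.resize(im[170:320,260:400],(640,686),interpolation=cv2.INTER_CUBIC)[:600])"
```

```text
[0.41609739 0.12652915 0.05057807]
```

View pics/s3.png

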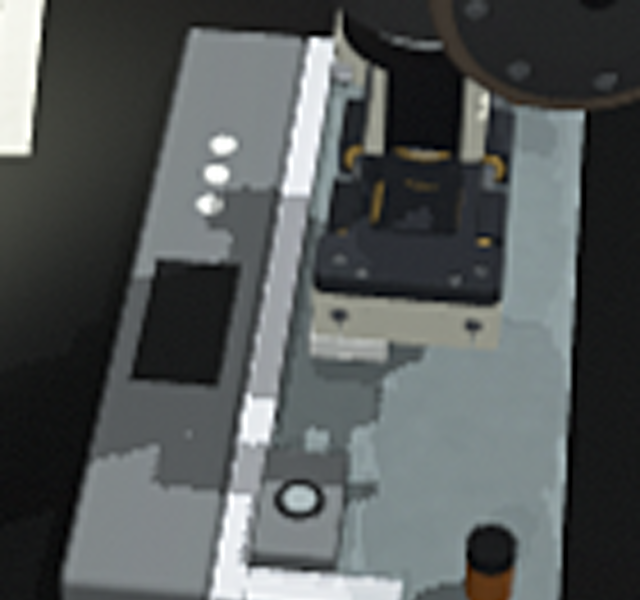

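The cartridge's +y end, at (350,350) in the crop, is moving with the fingers and still short of the rail. I'll go slowly the rest of the way.

>>> servo_tool --targets '[{"dx": 0.2,"dy": 0.01,"dz": 0,"spin": 0,"grip": 20},{"dx": 0.4,"dy": 0.03,"dz": 0,"spin": 0,"grip": 20},{"dx": 0.6,"dy": 0.04,"dz": 0,"spin": 0,"grip": 20},{"dx": 0.8,"dy": 0.06,"dz": 0,"spin": 0,"grip": 20},{"dx": 0.9,"dy": 0.07,"dz": 0,"spin": 0,"grip": 20},{"dx": 1.0,"dy": 0.07,"dz": 0,"spin": 0,"grip": 20},{"dx": 1.1,"dy": 0.08,"dz": 0,"spin": 0,"grip": 20},{"dx": 1.15,"dy": 0.085,"dz": 0,"spin": 0,"grip": 20},{"dx": 1.2,"dy": 0.09,"dz": 0,"spin": 0,"grip": 20},{"dx": 1.2,"dy": 0.09,"dz": 0,"spin": 0,"grip": 20}]'

```text
time_s: 5.37
tcp_pos: [0.5263, -0.0394, 0.0144]
eef_rot: [-180.0, -0.1, -175.9]
contact_force: [-4.0, 1.6, 3.3]
gripper_width: 0.0176
```

>>> servo_tool --targets '[{"dx": 0.05,"dy": 0,"dz": 0,"spin": 0,"grip": 20},{"dx": 0.1,"dy": 0.01,"dz": 0,"spin": 0,"grip": 20},{"dx": 0.15,"dy": 0.01,"dz": 0,"spin": 0,"grip": 20},{"dx": 0.2,"dy": 0.02,"dz": 0,"spin": 0,"grip": 20},{"dx": 0.2,"dy": 0.02,"dz": 0,"spin": 0,"grip": 20},{"dx": 0.2,"dy": 0.02,"dz": 0,"spin": 0,"grip": 20},{"dx": 0.2,"dy": 0.02,"dz": 0,"spin": 0,"grip": 20},{"dx": 0.2,"dy": 0.02,"dz": 0,"spin": 0,"grip": 20},{"dx": 0.2,"dy": 0.02,"dz": 0,"spin": 0,"grip": 20},{"dx": 0.2,"dy": 0.02,"dz": 0,"spin": 0,"grip": 20}]'

```text
time_s: 6.2
tcp_pos: [0.5264, -0.0396, 0.0141]
eef_rot: [-180.0, -0.3, -175.9]
contact_force: [-10.7, 1.9, 8.8]
gripper_width: 0.0173
```

```bash
python3 -c "
import cv2;from h import *
s=r.get_state();print(s['contact_force'],s['moment'],s['tcp_pos'])
im=r.capture('side');cv2.imwrite('pics/s4.png',cv2.resize(im[170:320,260:400],(640,686),interpolation=cv2.INTER_CUBIC)[200:600])"
```

```text
[-10.68177169   1.89422601   8.83550239] [0.80432914 3.76066415 0.07717521] [ 0.52637563 -0.03957108  0.0141127 ]
```

View pics/s4.png

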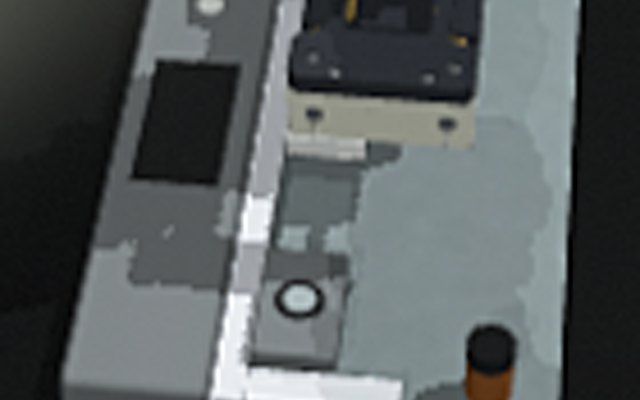

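The motion stalled at x=0.5264 with about 11 N, so the cartridge is against the rail, and the picture shows its end touching the rail edge. I'll back off, rise and check from above, beyond the rail.

>>> servo_tool --targets '[{"dx": -0.4,"dy": -0.03,"dz": 0,"spin": 0,"grip": 20},{"dx": -1,"dy": -0.07,"dz": 0,"spin": 0,"grip": 20},{"dx": -1.5,"dy": -0.11,"dz": 0,"spin": 0,"grip": 20},{"dx": -1.5,"dy": -0.11,"dz": 3,"spin": 0,"grip": 20},{"dx": -1.5,"dy": 0,"dz": 7,"spin": 0,"grip": 10},{"dx": 1,"dy": 2,"dz": 10,"spin": 0,"grip": 0},{"dx": 4,"dy": 3,"dz": 13,"spin": 0,"grip": 0},{"dx": 7,"dy": 3,"dz": 14,"spin": 0,"grip": 0},{"dx": 9,"dy": 3,"dz": 14,"spin": 0,"grip": 0},{"dx": 9,"dy": 3,"dz": 14,"spin": 0,"grip": 0}]'

```text
time_s: 7.08
tcp_pos: [0.6239, -0.0084, 0.1556]
eef_rot: [180.0, 0.3, -175.9]
contact_force: [0.6, 0.3, -0.2]
gripper_width: 0.0003
```

```bash
python3 look.py w5
```

```text
7.0833 [ 0.62385105 -0.00839021  0.15561506] [ 179.99724448    0.25044948 -175.85142745] [ 0.64434518  0.33478596 -0.17587373] 0.00031873880326424423
cartridge 0.75 [231.2, 102.9, 323.7, 155.2] [557.4 -38.7] [34.9 63.8] 4.1 [[537.5999755859375, -8.199999809265137], [542.2999877929688, -71.80000305175781], [577.0999755859375, -69.30000305175781], [572.4000244140625, -5.699999809265137]]
guide 0.82 [41.1, 77.5, 117.9, 98.8] [ 539.3 -177.4] [13.1 52.4] 3.7 [[531.0999755859375, -151.6999969482422], [534.5, -204.0], [547.5999755859375, -203.10000610351562], [544.2000122070312, -150.89999389648438]]
check_block 0.8 [427.8, 102.1, 526.7, 158.5] [547.1  95. ] [36.  64.1] 4.4 [[526.7000122070312, 125.5999984741211], [531.5999755859375, 61.70000076293945], [567.5, 64.4000015258789], [562.5999755859375, 128.3000030517578]]
deck 0.68 [0.0, 0.0, 555.1, 257.6] [563.  -40.5] [183.5 390.4] 4.2 [[457.20001220703125, 147.5], [485.79998779296875, -241.89999389648438], [668.7999877929688, -228.39999389648438], [640.2000122070312, 161.0]]
```

View pics/w5.png

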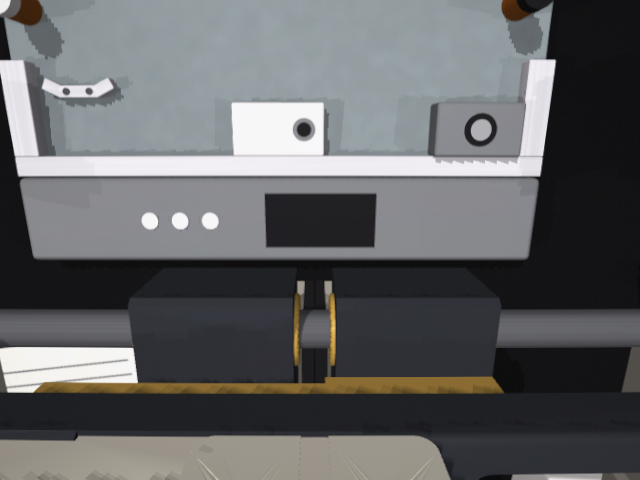

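The cartridge is square against the rail: the networks give its yaw as 4.1°, against 4.2–4.4° for the deck and check block, and there is no gap along row 155. Now I'll lower the closed fingers behind its +y end.

>>> servo_tool --targets '[{"dx": -3,"dy": 1.5,"dz": 0,"spin": 0,"grip": 0},{"dx": -6,"dy": 3,"dz": 0,"spin": 0,"grip": 0},{"dx": -7.5,"dy": 3,"dz": -2,"spin": 0,"grip": 0},{"dx": -7.5,"dy": 3,"dz": -5,"spin": 0,"grip": 0},{"dx": -7.5,"dy": 3,"dz": -8,"spin": 0,"grip": 0},{"dx": -7.5,"dy": 3,"dz": -11,"spin": 0,"grip": 0},{"dx": -7.5,"dy": 3,"dz": -13,"spin": 0,"grip": 0},{"dx": -7.5,"dy": 3,"dz": -13.8,"spin": 0,"grip": 0},{"dx": -7.5,"dy": 3,"dz": -14,"spin": 0,"grip": 0},{"dx": -7.5,"dy": 3,"dz": -14,"spin": 0,"grip": 0}]'

```text
time_s: 8.17
tcp_pos: [0.5446, 0.0209, 0.0148]
eef_rot: [-180.0, -0.0, -175.9]
contact_force: [-0.0, 0.0, 0.7]
gripper_width: 0.0005
```

```bash
python3 -c "
import cv2;from h import *
s=r.get_state();print(s['contact_force'],s['tcp_pos'])
im=r.capture('side');cv2.imwrite('pics/s6.png',cv2.resize(im[170:320,260:400],(560,600),interpolation=cv2.INTER_CUBIC))"
```

```text
[-0.01200696  0.0065453   0.70182116] [0.54461269 0.02093286 0.0148308 ]
```

View pics/s6.png

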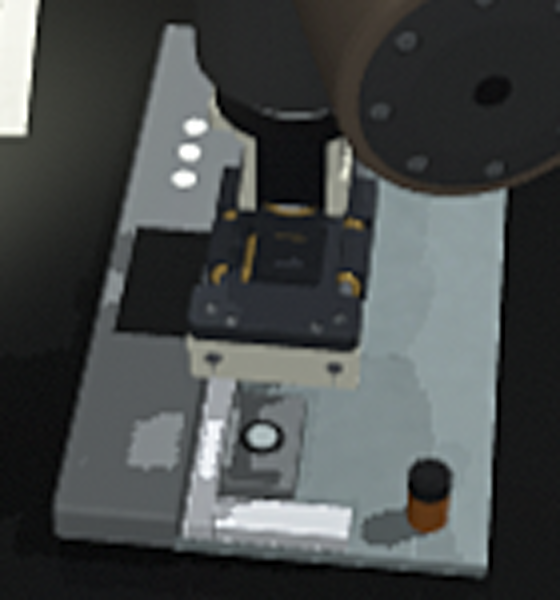

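The fingers are down behind the +y end, clear of the check block at (262,436). TCP x is about 4 mm short of plan, so I'll correct that before contact. Then I'll slide along −y with a slight bias into the rail.

>>> servo_tool --targets '[{"dx": 0.4,"dy": 0,"dz": 0,"spin": 0,"grip": 0},{"dx": 0.45,"dy": -0.5,"dz": 0,"spin": 0,"grip": 0},{"dx": 0.49,"dy": -1.0,"dz": 0,"spin": 0,"grip": 0},{"dx": 0.54,"dy": -1.5,"dz": 0,"spin": 0,"grip": 0},{"dx": 0.59,"dy": -2.0,"dz": 0,"spin": 0,"grip": 0},{"dx": 0.63,"dy": -2.5,"dz": 0,"spin": 0,"grip": 0},{"dx": 0.68,"dy": -3.0,"dz": 0,"spin": 0,"grip": 0},{"dx": 0.73,"dy": -3.5,"dz": 0,"spin": 0,"grip": 0},{"dx": 0.78,"dy": -4.0,"dz": 0,"spin": 0,"grip": 0},{"dx": 0.82,"dy": -4.5,"dz": 0,"spin": 0,"grip": 0}]'

```text
time_s: 9.05
tcp_pos: [0.5529, -0.0246, 0.0145]
eef_rot: [180.0, -0.0, -175.9]
contact_force: [0.1, 1.2, 1.3]
gripper_width: 0.0004
```

```bash
python3 -c "
import cv2;from h import *
s=r.get_state();print(s['contact_force'],s['tcp_pos'])
im=r.capture('scene');cv2.imwrite('pics/c7.png',cv2.resize(im[180:305,200:420],(800,455),interpolation=cv2.INTER_CUBIC))"
```

```text
[0.08203128 1.15574632 1.32546627] [ 0.55293156 -0.0245618   0.01454966]
```

View pics/c7.png

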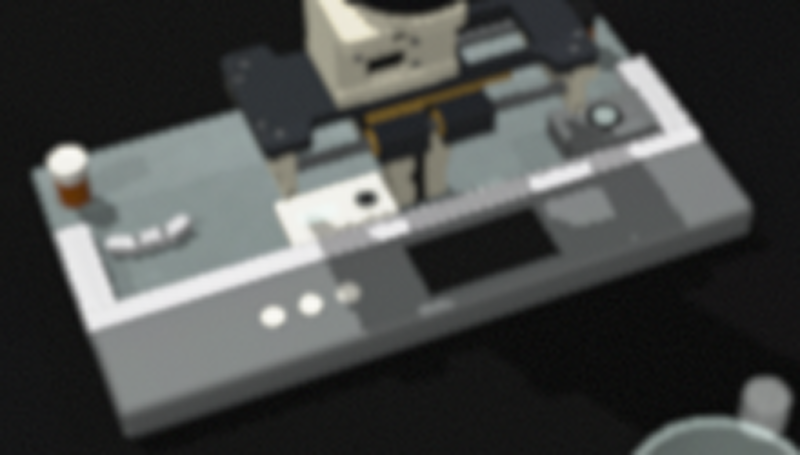

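The cartridge is moving flush with the rail ahead of the closed fingers (edge along (300,240)–(390,215)). I'll continue.

>>> servo_tool --targets '[{"dx": 0.05,"dy": -0.5,"dz": 0,"spin": 0,"grip": 0},{"dx": 0.09,"dy": -1.0,"dz": 0,"spin": 0,"grip": 0},{"dx": 0.14,"dy": -1.5,"dz": 0,"spin": 0,"grip": 0},{"dx": 0.19,"dy": -2.0,"dz": 0,"spin": 0,"grip": 0},{"dx": 0.23,"dy": -2.5,"dz": 0,"spin": 0,"grip": 0},{"dx": 0.28,"dy": -3.0,"dz": 0,"spin": 0,"grip": 0},{"dx": 0.33,"dy": -3.5,"dz": 0,"spin": 0,"grip": 0},{"dx": 0.38,"dy": -4.0,"dz": 0,"spin": 0,"grip": 0},{"dx": 0.42,"dy": -4.5,"dz": 0,"spin": 0,"grip": 0},{"dx": 0.47,"dy": -5.0,"dz": 0,"spin": 0,"grip": 0}]'

```text
time_s: 9.93
tcp_pos: [0.5576, -0.0746, 0.0145]
eef_rot: [180.0, -0.0, -175.9]
contact_force: [-1.5, 2.3, 1.2]
gripper_width: 0.0006
```

```bash
python3 -c "
import cv2;from h import *
s=r.get_state();print(s['contact_force'],s['tcp_pos'])
im=r.capture('scene');cv2.imwrite('pics/c8.png',cv2.resize(im[180:305,200:420],(800,455),interpolation=cv2.INTER_CUBIC))"
```

```text
[-1.52888951  2.25257784  1.21248683] [ 0.55755273 -0.07455489  0.01452523]
```

View pics/c8.png

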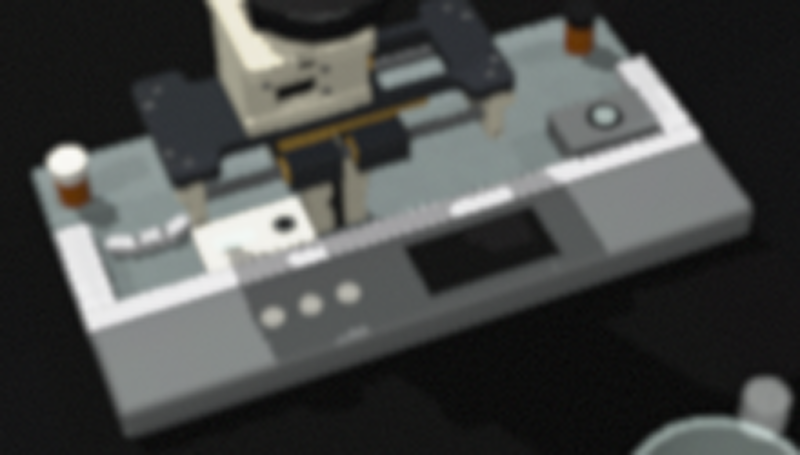

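It is still flush, now just entering past the guide's lead-in at (185,222). The −1.5 N in x shows it is being kept on the rail.

>>> servo_tool --targets '[{"dx": 0.04,"dy": -0.5,"dz": 0,"spin": 0,"grip": 0},{"dx": 0.08,"dy": -1.0,"dz": 0,"spin": 0,"grip": 0},{"dx": 0.13,"dy": -1.5,"dz": 0,"spin": 0,"grip": 0},{"dx": 0.17,"dy": -2.0,"dz": 0,"spin": 0,"grip": 0},{"dx": 0.21,"dy": -2.5,"dz": 0,"spin": 0,"grip": 0},{"dx": 0.25,"dy": -3.0,"dz": 0,"spin": 0,"grip": 0},{"dx": 0.3,"dy": -3.5,"dz": 0,"spin": 0,"grip": 0},{"dx": 0.34,"dy": -4.0,"dz": 0,"spin": 0,"grip": 0},{"dx": 0.38,"dy": -4.4,"dz": 0,"spin": 0,"grip": 0},{"dx": 0.4,"dy": -4.7,"dz": 0,"spin": 0,"grip": 0}]'

```text
time_s: 10.82
tcp_pos: [0.5616, -0.1216, 0.0145]
eef_rot: [-180.0, 0.0, -175.9]
contact_force: [-0.7, 0.8, -0.2]
gripper_width: 0.0006
```

>>> servo_tool --targets '[{"dx": 0.02,"dy": -0.2,"dz": 0,"spin": 0,"grip": 0},{"dx": 0.03,"dy": -0.4,"dz": 0,"spin": 0,"grip": 0},{"dx": 0.05,"dy": -0.55,"dz": 0,"spin": 0,"grip": 0},{"dx": 0.06,"dy": -0.7,"dz": 0,"spin": 0,"grip": 0},{"dx": 0.07,"dy": -0.8,"dz": 0,"spin": 0,"grip": 0},{"dx": 0.07,"dy": -0.9,"dz": 0,"spin": 0,"grip": 0},{"dx": 0.07,"dy": -0.9,"dz": 0,"spin": 0,"grip": 0},{"dx": 0.07,"dy": -0.9,"dz": 0,"spin": 0,"grip": 0},{"dx": 0.07,"dy": -0.9,"dz": 0,"spin": 0,"grip": 0},{"dx": 0.07,"dy": -0.9,"dz": 0,"spin": 0,"grip": 0}]'

```text
time_s: 11.65
tcp_pos: [0.5622, -0.1291, 0.0145]
eef_rot: [180.0, 0.0, -175.9]
contact_force: [-2.0, 7.4, 1.6]
gripper_width: -0.0001
```

It stalled at y=−0.129 (predicted −0.128) with 7 N, so it is at the end stop. I'll back away straight, rise and look.

>>> servo_tool --targets '[{"dx": -0.02,"dy": 0.2,"dz": 0,"spin": 0,"grip": 0},{"dx": -0.06,"dy": 0.6,"dz": 0,"spin": 0,"grip": 0},{"dx": -0.12,"dy": 1.2,"dz": 0,"spin": 0,"grip": 0},{"dx": -0.15,"dy": 1.5,"dz": 2,"spin": 0,"grip": 0},{"dx": 0,"dy": 1.5,"dz": 6,"spin": 0,"grip": 0},{"dx": 1.5,"dy": 0,"dz": 9,"spin": 0,"grip": 0},{"dx": 4,"dy": -1.5,"dz": 11,"spin": 0,"grip": 0},{"dx": 6,"dy": -3,"dz": 12,"spin": 0,"grip": 0},{"dx": 6.5,"dy": -4,"dz": 12,"spin": 0,"grip": 0},{"dx": 6.5,"dy": -4,"dz": 12,"spin": 0,"grip": 0}]'

```text
time_s: 12.48
tcp_pos: [0.6286, -0.1713, 0.1347]
eef_rot: [-180.0, 0.1, -176.0]
contact_force: [0.3, 0.3, -0.9]
gripper_width: 0.0003
```

```bash
python3 look.py w9; python3 -c "
import cv2
im=cv2.imread('pics/w9.png');cv2.imwrite('pics/w9c.png',cv2.resize(im[0:270,:450],(800,480),interpolation=cv2.INTER_CUBIC))"
```

```text
12.4833 [ 0.6285713  -0.17130218  0.13468485] [-1.79974786e+02  7.34287647e-02 -1.75960163e+02] [ 0.26149693  0.27729616 -0.87574009] 0.000297880505329368
cartridge 0.67 [261.5, 113.7, 358.7, 172.1] [ 567.2 -176.8] [35.9 63.2] 3.7 [[547.2999877929688, -146.39999389648438], [551.2999877929688, -209.5], [587.0999755859375, -207.1999969482422], [583.0999755859375, -144.10000610351562]]
guide 0.9 [273.2, 83.7, 354.7, 107.6] [ 539.4 -178.9] [12.2 48.7] 4.1 [[531.5999755859375, -155.0], [535.0999755859375, -203.60000610351562], [547.2999877929688, -202.8000030517578], [543.7999877929688, -154.1999969482422]]
deck 0.93 [231.6, 0.0, 636.6, 277.4] [566.  -81.7] [185.6 294.2] 4.4 [[462.20001220703125, 57.79999923706055], [484.79998779296875, -235.5], [669.7999877929688, -221.3000030517578], [647.2000122070312, 72.0999984741211]]
```

View pics/w9c.png

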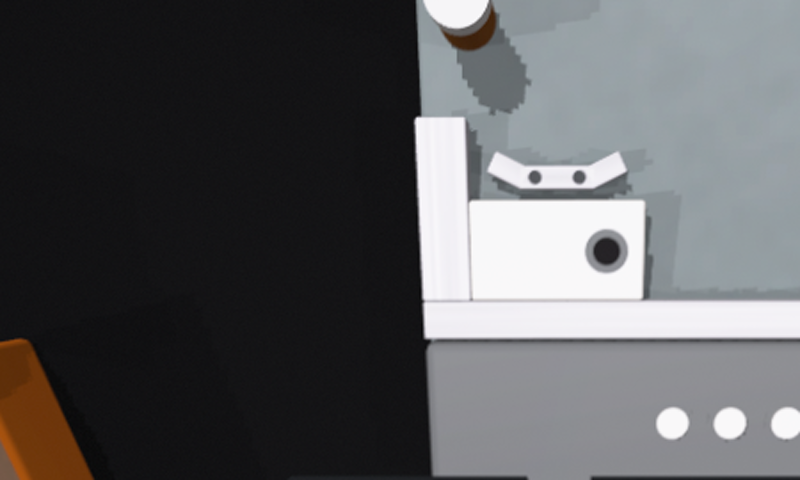

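The cartridge (470–645, 200–298 in the crop) sits against the end stop at its left and the rail below it, with no gap and clear of the guide. The tool is up and touches nothing, so I'll hand in.

```bash
python3 -c "
from plant import r
print(r.get_state()['contact_force']); print(r.close_job())"
```

```text
[-0.13801118 -0.23206388 -0.43218854]
the job is handed in; nothing more can be done
None
```

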